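# Rock the angle gauge on the curved offcut to the set slope and hold it

## Task

Pick up the angle gauge and set it upright and level on top of the rounded wooden block, its long base bar lying square across the hump. Then rock it sideways on the hump until the swinging red pointer settles on the blue mark tab, and finish while still gripping it and holding it there, its base resting lightly on the block. Leave the speaker, remote control and speaker driver where they are.

Things in the scene. Friction and masses are not known exactly. Their poses are not given: they have to be found in the camera images.
- block: Fixed half-round light-wood offcut on a dark steel foot plate (70 x 170 x 6 mm) screwed to the bench. Its top is a cylinder of radius 60 mm whose axis runs along the block's x, 30 mm above the bench; so it is 120 mm wide in y, 70 mm long in x, 90 mm high at the crown. Origin: centre of the underside, on the bench. x: along the hump's axis, pointing roughly away from the robot; y: across the hump; z up.
- block_crown (a point): Highest line of the hump, at its middle: 90 mm above the block's origin, axes as the block's.
- gauge: Loose angle gauge, about 0.4 kg, 158 mm tall. Base bar 40 (x) x 130 (y) x 12 (z) mm with a flat underside; above it a white dial plate 4 x 130 x 92 mm in the y-z plane at x = 0, its scale facing the gauge's +x; a top bar 14 x 130 x 8 mm with its upper face at z = 112 mm; on that the handle. Origin: centre of the underside. It starts standing on the bench, dial (+x) roughly away from the robot. Its pointer and mark touch nothing.
- gauge_handle (a point): Centre of the gauge's black handle block, 24 (x) x 30 (y) x 46 (z) mm, 135 mm above the gauge's underside; the handle spans 112 to 158 mm. Axes as the gauge's.
- gauge_foot (a point): Centre of the gauge's flat underside, axes as the gauge's.
- pointer_tip (a point): Point on the red pointer (a 4 mm wide strip with a round bob) 70 mm below its pivot, near its lower tip. The pivot lies on the gauge's centre line 96 mm above the underside, 7 mm in front (+x) of the gauge's middle plane.
- mark_tab (a point): Centre of the blue mark tab (10 mm wide, 18 mm long) near the lower edge of the dial, 70 mm from the pointer's pivot.
- pointer (a joint): Angle (rad) of the red pointer in the gauge; it swings freely about the gauge's x and hangs plumb, settling within about a second. 0: straight towards the base; positive: tip towards the gauge's +y, which happens when the gauge leans so that its +y end is the lower one (then it equals the lean).
- mark (a joint): Angle (rad) at which the blue mark tab is set, same zero and sense as the pointer; always on the gauge's +y side, 0.18 to 0.40. It stays where it is set.
- speaker_mid (a point): Middle of a loose bystander: wooden speaker box 110 x 100 x 130 mm. Leave alone.
- remote_mid (a point): Middle of a loose bystander: flat black remote control 180 x 45 x 18 mm. Leave alone.
- driver_mid (a point): Loose bystander: round dark speaker driver lying face up, 112 mm across, 55 mm high; the point is 23 mm above the bench on its axis. Leave alone.

How it is judged:
By the outcome, as a careful person would: the job done as asked, in the order asked, and still so for the second after the job is handed in, while the arm keeps its last pose, push and grip.
It also fails if it takes over 61 s, if anything falls off the work surface, if the arm or the gripper's body presses on something with over 40 N, if the wrist force passes 120 N, or if a joint passes its speed limit or range.

## Robot

A 7-joint arm with a two-finger parallel gripper is mounted at the origin on the work surface. World frame = base frame: x ahead of the robot, y to its left, z up, the work surface at z = 0. Lengths are in m, angles in rad, forces in N, time in s.
With the tool pointing down it reaches from about 0.425 to 0.875 m from the base axis. Payload 4.7 kg.
Tool frame: the origin (TCP) lies midway between the tips of the shut fingers; the grasp point (between the pads) lies 19 mm behind it; x points along the fingers, z is the direction in which the jaws open and shut, and the axes are right-handed (so a half turn about x gives the same grasp; the last joint's range is limited). The gripper opens to 85 mm and grips with 20 to 120 N. Pads are 22 mm wide; open, the fingers measure 114 mm over their backs; the gripper's body (76 mm by 85 mm) begins 54 mm behind the grasp point. The pads swing forward as they close: fully open they stand 13 mm farther back than shut.
Start: joints at [1.31, 0.321, -0.07, 1.45, 0.023, 1.371, -0.057], TCP at [0.176, -0.626, 0.231] pointing down, gripper open.
Joint ranges: [-2.86, 2.86], [-0.3, 2.09], [-1.38, 1.24], [0.06, 2.45], [-1.56, 4.7], [0.09, 2.05], [-2.69, 2.69]. Speed limits (rad/s): [2.57, 2.57, 3.14, 3.14, 3.14, 3.14, 3.14].

## Interface

Orientations are given as a unit quaternion [x, y, z, w].
In Python, from plant import state, capture, get_calibration, sign_off gives the robot as it stands.
- The arm moves only by the shell command python3 -m inch 'ROWS'. ROWS is JSON, one flat list of numbers, 7 for each row, row after row: the shift along the tool's x, y, z in cm, then the turn, a rotation vector about the tool's x, y, z in degrees, then the opening, from 0 (shut) to 1 (fully open). In form: [dx, dy, dz, rx, ry, rz, fingers, dx, dy, dz, rx, ry, rz, fingers, ...]. A call has 1 to 12 rows; each row shifts and turns the pose as measured when the row begins, along the tool's axes as they then stand; what a row does not reach is not made up. A row lasts 1/12 s, in which the tool goes at most 41.7 mm and 7.16 degrees, less where a joint would pass 70% of its speed; a pose out of reach is approached as far as the arm can. A call is refused whole if a number of a shift passes 4.17 or a number of a turn 7.16, either way. A call with a gripper value outside its range is refused whole. The fingers move at their own pace and stop on an object; the grip force is fixed at half the most. Time passes only in rows, so rows that do not move let the fingers close. It gives the time, the measured TCP pose, the force and the opening at its end, in the units of the state.
- state(): the state, without advancing time (a new reading comes with each control period).
- capture(name): name is "scene" or "top" or "wrist"; returns (picture, depth): 384x512x3 uint8, red, green, blue; 384x512 float32, m along the optical axis (not along the pixel's ray), 0 where there is no reading.
- get_calibration(name): a dict with "intrinsics" (3x3 intrinsics, pixels), "rvec" (rotation vector, rad) and "tvec" (3), from world to camera coordinates, as OpenCV has them; the wrist camera has in their place "hand_eye" (4x4, takes a point from camera to tool coordinates, whose origin is the TCP and whose axes are the tool frame's). Camera axes: x right, y down, z forward; pixel columns grow to the right and rows downward; lengths in m; the calibration is good to about 2 mm. The wrist camera is an equidistant fisheye: a pixel r from the principal point sees the ray r / f radians off the axis. A picture is of the moment at which its call begins: read the wrist's pose just before it. get_calibration takes no time and is no camera call.
- sign_off(): hands the job in, once; it reports no verdict.
The state is a dict: "time_s": time; "qpos": joint angles; "qd": joint speeds; "joint_efforts": joint torques, N m; "tcp_pos": TCP position; "orientation": TCP orientation; "ft_force": force on the tool from outside, world axes, zero at the start; "wrist_torque": the same for the moment, N m; "opening": finger opening in m.
Only numpy, scipy, OpenCV 4.12 (cv2) and the standard library are available. Lean on these libraries where they do the work, as an engineer would, in place of code of your own. Each camera call takes 0.05 s, during which the arm holds its last target.

## Working session

There is one attempt and no reset: what is moved stays moved. The work goes in short steps, Python scripts to look and compute and a shell command to move; the robot and the scene stay as the last step left them, time stands still between calls to the robot, and variables do not carry over. Pictures are saved under pics/ and viewed, and the job is handed in when it is done.

```bash
ls; mkdir -p pics; python3 - <<'E'
from plant import state,capture,get_calibration
import cv2,numpy as np
s=state();print(s)
for n in("scene","top","wrist"):
    p,d=capture(n);cv2.imwrite(f"pics/{n}0.png",p[:,:,::-1]);np.save(f"pics/{n}0.npy",d);print(n,get_calibration(n))
E
```

```text
pics
{'time_s': 0.0, 'qpos': array([ 1.31007656,  0.32181478, -0.07005366,  1.45167037,  0.02258412,
        1.37078464, -0.0569152 ]), 'qd': array([-1.38283026e-03, -1.09227730e-03,  7.68155620e-05, -7.10012288e-04,
        6.33622055e-04, -8.46899730e-04,  2.54312050e-04]), 'joint_efforts': array([ 3.68247565e-04, -4.93575954e+01, -3.81790912e-01, -3.14329612e+01,
        1.31013556e-02,  1.15382180e-02,  1.17756957e-05]), 'tcp_pos': array([ 0.17618823, -0.62511391,  0.2302309 ]), 'orientation': array([ 0.42717993,  0.56432405, -0.42642572,  0.56322001]), 'ft_force': array([ 0.02916652, -0.51045789, -0.4523706 ]), 'wrist_torque': array([ 0.00447615, -0.01360752, -0.02172724]), 'opening': 0.08567457824777622}
scene {'intrinsics': array([[410.56085079,   0.        , 253.55723721],
       [  0.        , 410.56085079, 192.40182608],
       [  0.        ,   0.        ,   1.        ]]), 'rvec': array([ 1.86880635,  1.37658258, -0.69726427]), 'tvec': array([-0.16092871, -0.26029274,  1.7091073 ])}
top {'intrinsics': array([[351.72844981,   0.        , 250.06311586],
       [  0.        , 351.72844981, 187.98728476],
       [  0.        ,   0.        ,   1.        ]]), 'rvec': array([ 2.17866546, -2.14129392,  0.15970748]), 'tvec': array([-0.00862466,  0.56621881,  1.22213275])}
wrist {'intrinsics': array([[297.31863964,   0.        , 251.21099237],
       [  0.        , 297.31863964, 195.5028676 ],
       [  0.        ,   0.        ,   1.        ]]), 'hand_eye': array([[ 1.01650206e-03, -3.12163535e-01,  9.50027839e-01,
        -1.42085214e-01],
       [-3.75527419e-04, -9.50028382e-01, -3.12163311e-01,
         8.02497245e-02],
       [ 9.99999413e-01, -3.94468537e-05, -1.08293177e-03,
         7.05267383e-04],
       [ 0.00000000e+00,  0.00000000e+00,  0.00000000e+00,
         1.00000000e+00]])}
```

View pics/scene0.png

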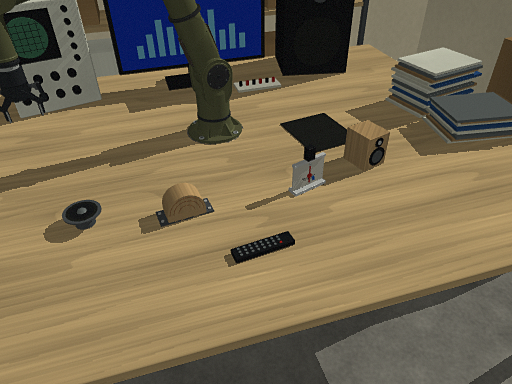

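View pics/top0.png

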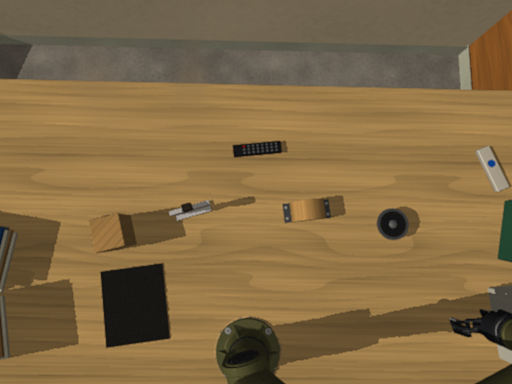

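View pics/wrist0.png

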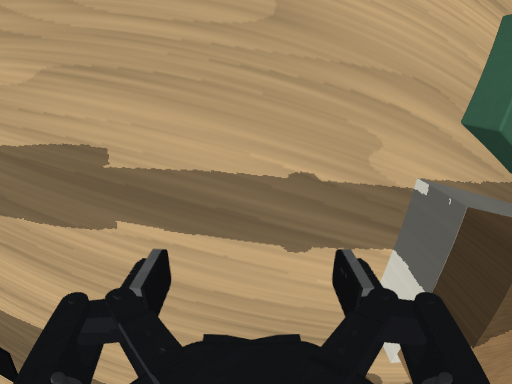

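Scene: gauge at about (308,172), block (183,203), speaker (368,145), remote (263,247), driver (81,213). Top: gauge at (190,210), block (307,209), driver (392,223), speaker (112,232). Now for the measurements.

```bash
cat > h.py <<'E'
import numpy as np,cv2
from scipy.spatial.transform import Rotation as R
from plant import state,capture,get_calibration
def cam(n):
    c=get_calibration(n);K=c["intrinsics"];Rm=cv2.Rodrigues(c["rvec"])[0];return K,Rm,np.array(c["tvec"]).ravel()
def cloud(n,d):
    K,Rm,t=cam(n);v,u=np.mgrid[:d.shape[0],:d.shape[1]]
    P=np.stack([(u-K[0,2])/K[0,0]*d,(v-K[1,2])/K[1,1]*d,d],-1)
    return (P-t)@Rm
def proj(n,X):
    K,Rm,t=cam(n);p=(np.atleast_2d(X)@Rm.T+t)@K.T;return p[:,:2]/p[:,2:]
def ray(n,uv):
    K,Rm,t=cam(n);r=np.linalg.inv(K)@np.array([uv[0],uv[1],1.]);return -Rm.T@t,Rm.T@r
def onplane(n,uv,z):
    o,r=ray(n,uv);return o+r*(z-o[2])/r[2]
E
python3 - <<'E'
from h import *
for n in("scene","top"):
    im=cv2.imread(f"pics/{n}0.png");d=np.load(f"pics/{n}0.npy");C=cloud(n,d)
    if n=="top":
        boxes=dict(gauge=(160,190,225,225),block=(275,190,335,230))
    else: boxes=dict(gauge=(280,140,335,200),block=(150,175,220,232))
    for k,(a,b,c,e) in boxes.items():
        P=C[b:e,a:c].reshape(-1,3);ok=(d[b:e,a:c].ravel()>0)
        print(n,k,'bench z',np.percentile(P[ok,2],[5,50]))
        Q=P[ok&(P[:,2]>.015)]
        print(len(Q),Q.min(0),Q.max(0),np.median(Q,0))
        cv2.imwrite(f"pics/{n}_{k}.png",cv2.resize(im[b:e,a:c],None,fx=9,fy=9,interpolation=cv2.INTER_NEAREST))
        if k=="gauge":
            for lo,hi in((.004,.02),(.03,.1),(.1,.118),(.125,.17)):
                S=P[ok&(P[:,2]>lo)&(P[:,2]<hi)]
                if len(S)>4:
                    r=cv2.minAreaRect(S[:,:2].astype(np.float32));print(lo,len(S),r,S[:,2].max())
E
```

```text
scene gauge bench z [-0.0017731   0.00252904]
956 [0.45964292 0.14447308 0.01512964] [0.52351842 0.27292357 0.16114397] [0.49121665 0.20376302 0.07818533]
0.004 472 ((0.38110363483428955, 0.2627708315849304), (0.2073381543159485, 0.38416624069213867), 69.5448226928711) 0.01992013382387771
0.03 532 ((0.488884299993515, 0.20878277719020844), (0.014452231116592884, 0.13441471755504608), 16.23884391784668) 0.09999736625497942
0.1 157 ((0.4866965711116791, 0.209422767162323), (0.022478872910141945, 0.1318286955356598), 18.277544021606445) 0.11784114116732888
0.125 140 ((0.48740842938423157, 0.20681262016296387), (0.026945428922772408, 0.0338006317615509), 14.260480880737305) 0.16114396777687012
scene block bench z [-0.00229526  0.00165663]
1190 [ 0.45114184 -0.27011079  0.01500059] [ 0.53640933 -0.14377109  0.09434796] [ 0.52042292 -0.21130564  0.06436454]
top gauge bench z [-0.0053833  -0.00063573]
261 [0.45211082 0.14488641 0.01500664] [0.51324165 0.27101282 0.16148292] [0.48834034 0.20148362 0.11143693]
0.004 235 ((0.49675825238227844, 0.2144777476787567), (0.11719724535942078, 0.2176620215177536), 2.820544481277466) 0.019303470636167115
0.03 25 ((0.486417680978775, 0.20658785104751587), (0.0009659585193730891, 0.12922532856464386), 17.196056365966797) 0.08439661253102433
0.1 128 ((0.4856582581996918, 0.20672577619552612), (0.018673822283744812, 0.1295126974582672), 17.26374053955078) 0.11766029856427954
0.125 86 ((0.4878794550895691, 0.20727041363716125), (0.023761233314871788, 0.030227283015847206), 18.077037811279297) 0.1614829240457502
top block bench z [-0.00482832  0.00087482]
709 [ 0.4517261  -0.26722893  0.01648972] [ 0.5330865  -0.14372927  0.09587877] [ 0.49136256 -0.19723264  0.0798337 ]
```

```bash
python3 - <<'E'
from h import *
from scipy.optimize import least_squares
for n,(a,b,c,e) in (("top",(275,190,335,230)),("scene",(150,175,220,232))):
    d=np.load(f"pics/{n}0.npy");P=cloud(n,d)[b:e,a:c].reshape(-1,3)
    P=P[(d[b:e,a:c].ravel()>0)&(P[:,2]>.045)]
    # cylinder fit
    def f(p):
        cx,cy,th,h=p; v=-(P[:,0]-cx)*np.sin(th)+(P[:,1]-cy)*np.cos(th)
        return np.hypot(v,P[:,2]-h)-.06
    m=P[:,:2].mean(0);r=least_squares(lambda q:f([m[0],q[0],q[1],q[2]]),[m[1],0,.03],loss="soft_l1",f_scale=.002)
    th=r.x[1];print(n,len(P),m,r.x,'yaw deg',np.degrees(th),np.std(f([m[0],*r.x])))
    u=(P[:,0]-m[0])*np.cos(th)+(P[:,1]-r.x[0])*np.sin(th)
    v=-(P[:,0]-m[0])*np.sin(th)+(P[:,1]-r.x[0])*np.cos(th)
    S=P[:,2]>.07
    um=(u[S].min()+u[S].max())/2;print('u',u[S].min(),u[S].max(),'crown',m[0]+um*np.cos(th),r.x[0]+um*np.sin(th))
    r2=cv2.minAreaRect(P[S][:,:2].astype(np.float32));print(r2)
E
```

```text
top 660 [ 0.49240052 -0.20160162] [-0.20774146  0.11985887  0.02831634] yaw deg 6.867407347039931 0.002467905943347629
u -0.033964510683344155 0.036416505835549964 crown 0.49361771781606556 -0.207594862828976
((0.4934023320674896, -0.2061179280281067), (0.07087257504463196, 0.09048470854759216), 4.957334995269775)
scene 853 [ 0.50523886 -0.21061116] [-0.20519482  0.12862267  0.02786997] yaw deg 7.3695363045619615 0.010477483747133481
u -0.05143284580302444 0.02450717349560796 crown 0.49188723596148287 -0.2069216746950904
((0.49182936549186707, -0.2067776322364807), (0.07582204788923264, 0.08986744284629822), 7.630790710449219)
```

View pics/scene_gauge.png

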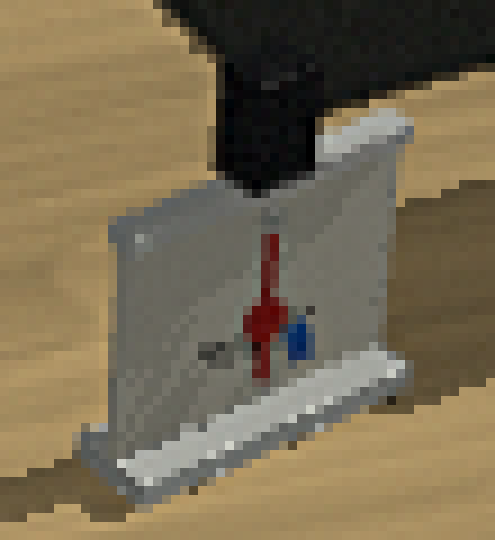

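View pics/top_block.png

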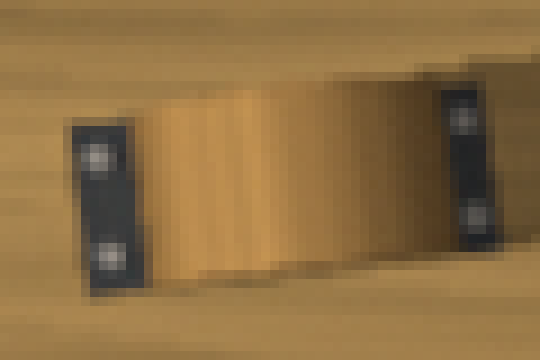

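```bash
python3 - <<'E'
from h import *
s=state();r=R.from_quat(s['orientation']);print(r.as_matrix().round(3))
# block yaw from foot plates, top image
im=cv2.imread("pics/top0.png")[190:230,275:335].astype(int)
m=((im.max(2)<90)&(im.max(2)-im.min(2)<35)).astype(np.uint8)
n,l,st,ce=cv2.connectedComponentsWithStats(m)
pp=[]
for i in range(1,n):
    if st[i,4]>25:
        p=onplane("top",ce[i]+[275,190],.006);print(st[i],ce[i]+[275,190],p);pp.append(p)
if len(pp)==2:
    d=pp[0]-pp[1];d*=np.sign(d[1]);print(np.degrees(np.arctan2(-d[0],d[1])),(pp[0]+pp[1])/2)
def tgt(p,yaw):
    y=np.array([np.cos(yaw),np.sin(yaw),0]);x=np.array([0,0,-1.]);z=np.cross(x,y)
    T=np.stack([x,y,z],1);return r.as_matrix().T@(np.array(p)-s['tcp_pos']),np.degrees((r.inv()*R.from_matrix(T)).as_rotvec())
print(tgt([.45,-.25,.30],np.radians(17.2)))
E
```

```text
[[-0.     0.962  0.271]
 [ 0.001  0.271 -0.962]
 [-1.    -0.    -0.001]]
[ 48   9   8  19 100] [326.71 208.19] [ 0.50111782 -0.2807881   0.006     ]
[ 8 14  8 19 96] [286.6875     212.48958333] [ 0.48287061 -0.1342088   0.006     ]
7.0960732211559 [ 0.49199421 -0.20749845  0.006     ]
(array([-0.06914294,  0.36534758, -0.28696348]), array([-1.45449318, -0.08404857,  0.00437273]))
```

```bash
python3 -m inch '[-1.5,1.5,-1.2,0,0,0,1,-1.5,2.5,-2,0,0,0,1,-1,3,-2.4,0,0,0,1,-1,3,-2.4,0,0,0,1,-1,3,-2.4,0,0,0,1,-1,3,-2.4,0,0,0,1,0,3,-2.4,0,0,0,1,0,3,-2.4,0,0,0,1,0,3,-2.4,0,0,0,1,0,3,-2.4,0,0,0,1,0,3,-2.4,0,0,0,1,0,3,-2.4,0,0,0,1]'
```

```text
time_s: 1.15
tcp_pos: [0.4322, -0.2647, 0.2979]
orientation: [0.432, 0.562, -0.434, 0.556]
ft_force: [-0.3, 0.5, -0.1]
opening: 0.0856
```

```bash
cat > go.py <<'E'
from h import *
import sys
def T(p,yaw,lean=0.):
    # tool target for gauge yaw (rad); tool x down, y = gauge +x, z = -gauge y ; lean: +y end lower
    y=np.array([np.cos(yaw),np.sin(yaw),0]);x=np.array([0,0,-1.]);z=np.cross(x,y)
    M=np.stack([x,y,z],1); return R.from_rotvec(-lean*y).as_matrix()@M
def rel(p,M):
    s=state();r=R.from_quat(s['orientation'])
    print('tcp',s['tcp_pos'].round(4),'t',s['time_s'],'F',s['ft_force'].round(2))
    print('shift cm',(100*r.as_matrix().T@(np.array(p)-s['tcp_pos'])).round(2),'turn deg',np.degrees((r.inv()*R.from_matrix(M)).as_rotvec()).round(2))
if __name__=="__main__":
    a=list(map(float,sys.argv[1:]));rel(a[:3],T(a[:3],np.radians(a[3]),np.radians(a[4])))
E
python3 go.py .487 .2075 .23 17.2 0
```

```text
tcp [ 0.4322 -0.2647  0.2979] t 1.15 F [-0.27  0.5  -0.1 ]
shift cm [  6.93  17.14 -44.32] turn deg [-2.74 -0.33  0.37]
```

```bash
python3 -m inch '[0,0.8,-2,-0.5,0,0,1,0,1.5,-3.8,-0.5,0,0,1,0,1.5,-3.8,-0.5,0,0,1,0,1.5,-3.8,-0.5,0,0,1,0.5,1.5,-3.8,-0.5,0,0,1,0.5,1.5,-3.8,0,0,0,1,0.5,1.5,-3.8,0,0,0,1,0.5,1.5,-3.8,0,0,0,1,1,1.5,-3.8,0,0,0,1,1,1.5,-3.8,0,0,0,1,1,1.5,-3.8,0,0,0,1,1,1,-3,0,0,0,1]'; python3 go.py .487 .2075 .23 17.2 0
```

```text
time_s: 2.15
tcp_pos: [0.4699, 0.2025, 0.2405]
orientation: [0.42, 0.569, -0.419, 0.569]
ft_force: [1.5, -0.3, 0.9]
opening: 0.085
tcp [0.4699 0.2025 0.2405] t 2.15 F [ 1.46 -0.32  0.87]
shift cm [1.05 1.78 0.02] turn deg [-0.   -0.02 -0.13]
```

```bash
python3 -m inch '[1,1.2,0,0,0,0,1,0,0.6,0,0,0,0,1,0,0,0,0,0,0,1,0,0,0,0,0,0,1]'; python3 - <<'E'
from h import *
s=state();print(s['tcp_pos'],s['orientation'])
p,d=capture("wrist");cv2.imwrite("pics/w1.png",p[:,:,::-1]);np.save("pics/w1.npy",d)
E
```

```text
time_s: 2.48
tcp_pos: [0.4831, 0.2177, 0.2284]
orientation: [0.416, 0.574, -0.414, 0.57]
ft_force: [0.2, 0.8, -0.1]
opening: 0.0854
[0.48306212 0.21765291 0.22844522] [ 0.41601147  0.57438206 -0.41434588  0.57038338]
```

View pics/w1.png

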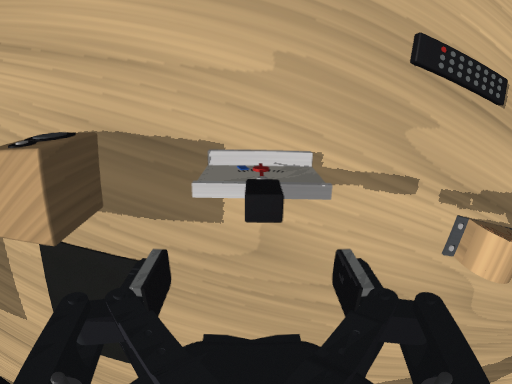

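Wrist view: handle at (264,200), top bar spanning columns 193–331 around row 190, pointer at (261,170), blue mark at (242,168). It sits slightly right of the jaw centre. I'll measure the gauge from this view.

```bash
cat >> h.py <<'E'
def fray(uv):
    K=get_calibration("wrist")["intrinsics"];uv=np.asarray(uv,float)
    q=(uv-[K[0,2],K[1,2]])/K[0,0];r=np.linalg.norm(q,axis=-1,keepdims=True)
    return np.concatenate([q/np.maximum(r,1e-9)*np.sin(r),np.cos(r)],-1)
def wtool(uv,depth):
    f=fray(uv);P=f/f[...,2:]*depth[...,None];H=get_calibration("wrist")["hand_eye"];return P@H[:3,:3].T+H[:3,3]
def wcloud(d,s):
    v,u=np.mgrid[:384,:512];P=wtool(np.stack([u,v],-1),d)
    return P@R.from_quat(s['orientation']).as_matrix().T+s['tcp_pos'],P
E
python3 - <<'E'
from h import *
s=state();d=np.load("pics/w1.npy");W,P=wcloud(d,s)
b=(slice(140,228),slice(185,345));W=W[b].reshape(-1,3);ok=d[b].ravel()>0
for lo,hi in((.105,.12),(.15,.17)):
    S=W[ok&(W[:,2]>lo)&(W[:,2]<hi)]
    print(lo,len(S),cv2.minAreaRect(S[:,:2].astype(np.float32)),np.median(S[:,2]))
print(np.percentile(W[ok,2],[2,10,90]))
E
python3 go.py .487 .2075 .118 17.2 0
```

```text
0.105 1766 ((0.4883647561073303, 0.20847634971141815), (0.01949971541762352, 0.1298583596944809), 17.148332595825195) 0.11171470980116348
0.15 1213 ((0.4863954782485962, 0.2076883763074875), (0.024016620591282845, 0.029901817440986633), 17.932018280029297) 0.15764359336417605
[-0.00150514 -0.00081181  0.13583821]
tcp [0.4833 0.2173 0.2287] t 2.5333 F [-0.01 -0.16  1.01]
shift cm [11.06  0.06  1.11] turn deg [ 0.84 -0.32  0.05]
```

```bash
python3 -m inch '[1,0.1,0.5,0.4,-0.2,0,1,1.5,0,0.4,0.4,-0.1,0,1,1.5,0,0.2,0,0,0,1,1.5,0,0,0,0,0,1,1.5,0,0,0,0,0,1,1,0,0,0,0,0,1,0.7,0,0,0,0,0,1,0,0,0,0,0,0,1,0,0,0,0,0,0,1]'; python3 go.py .4865 .2077 .118 17.2 0
```

```text
time_s: 3.28
tcp_pos: [0.4922, 0.1923, 0.1384]
orientation: [0.425, 0.56, -0.427, 0.569]
ft_force: [-0.2, -0.6, 1.1]
opening: 0.0857
tcp [0.4922 0.1923 0.1384] t 3.2833 F [-0.18 -0.57  1.09]
shift cm [ 2.02 -0.13 -1.66] turn deg [-1.27  0.66 -0.23]
```

```bash
for i in 1 2 3; do python3 -m inch '[0,0,0,0,0,0,1]'; python3 go.py .4865 .2077 .118 17.2 0; done
```

```text
time_s: 3.37
tcp_pos: [0.4925, 0.192, 0.1388]
orientation: [0.425, 0.56, -0.427, 0.569]
ft_force: [1.1, -0.8, 0.5]
opening: 0.0853
tcp [0.4925 0.192  0.1388] t 3.3667 F [ 1.13 -0.8   0.46]
shift cm [ 2.06 -0.15 -1.7 ] turn deg [-1.31  0.68 -0.25]
time_s: 3.45
tcp_pos: [0.4929, 0.1921, 0.1395]
orientation: [0.425, 0.56, -0.427, 0.569]
ft_force: [0.4, 0.1, 0.7]
opening: 0.0852
tcp [0.4929 0.1921 0.1395] t 3.45 F [0.36 0.13 0.68]
shift cm [ 2.13 -0.2  -1.7 ] turn deg [-1.32  0.69 -0.32]
time_s: 3.53
tcp_pos: [0.4934, 0.1923, 0.1402]
orientation: [0.425, 0.559, -0.427, 0.569]
ft_force: [0.8, 0.0, 0.5]
opening: 0.0853
tcp [0.4934 0.1923 0.1402] t 3.5333 F [0.83 0.01 0.47]
shift cm [ 2.19 -0.25 -1.7 ] turn deg [-1.32  0.7  -0.38]
```

```bash
python3 -m inch '[0.3,-0.1,-0.8,-0.7,0.4,-0.2,1,0.6,-0.1,-0.8,-0.6,0.3,-0.2,1,0.6,0,0,0,0,0,1]'; python3 go.py .4865 .2077 .118 17.2 0
```

```text
time_s: 3.78
tcp_pos: [0.4884, 0.2093, 0.1267]
orientation: [0.421, 0.569, -0.418, 0.57]
ft_force: [-0.2, 0.2, 1.1]
opening: 0.0854
tcp [0.4884 0.2093 0.1267] t 3.7833 F [-0.19  0.21  1.13]
shift cm [ 0.87 -0.23  0.1 ] turn deg [ 0.07 -0.05 -0.26]
```

```bash
python3 -m inch '[0.4,-0.1,0.1,0,0,-0.1,1,0.4,-0.1,0,0,0,-0.1,1,0.1,0,0,0,0,0,1]'; python3 go.py .4865 .2077 .118 17.2 0
```

```text
time_s: 4.03
tcp_pos: [0.4851, 0.2086, 0.1151]
orientation: [0.418, 0.571, -0.419, 0.569]
ft_force: [0.2, 0.1, 0.8]
opening: 0.0852
tcp [0.4851 0.2086 0.1151] t 4.0333 F [0.18 0.07 0.76]
shift cm [-0.29  0.11  0.13] turn deg [ 0.24 -0.1   0.11]
```

```bash
python3 -m inch '[-0.25,0.1,0.1,0.2,-0.1,0,1,0,0,0,0,0,0,0.6]'; python3 go.py .4865 .2077 .118 17.2 0;  python3 -m inch '[0.02,0,0,0,0,0,0.3,0.04,0,0,0,0,0,0,0.04,0,0,0,0,0,0,0.04,0,0,0,0,0,0]'; python3 go.py .4865 .2077 .118 17.2 0
```

```text
time_s: 4.2
tcp_pos: [0.4859, 0.2076, 0.1168]
orientation: [0.418, 0.57, -0.421, 0.568]
ft_force: [-0.0, 0.9, 0.4]
opening: 0.0754
tcp [0.4859 0.2076 0.1168] t 4.2 F [-0.02  0.91  0.42]
shift cm [-0.12  0.06  0.01] turn deg [0.02 0.   0.21]
time_s: 4.53
tcp_pos: [0.4867, 0.2077, 0.1161]
orientation: [0.419, 0.57, -0.42, 0.569]
ft_force: [-1.6, 1.0, 3.5]
opening: 0.0295
tcp [0.4867 0.2077 0.1161] t 4.5333 F [-1.63  0.99  3.55]
shift cm [-0.19 -0.01 -0.01] turn deg [-0.03 -0.01  0.12]
```

```bash
python3 -m inch '[0,0,0,0,0,0,0,0,0,0,0,0,0,0,-0.3,0,0,0,0,0,0,-0.7,0,0,0,0,0,0,-1.2,0,0,0,0,0,0,-2,0,0,0,0,0,0,-2,0,0,0,0,0,0,-2,0,0,0,0,0,0,-2,0,0,0,0,0,0,-1.5,0,0,0,0,0,0,-1,0,0,0,0,0,0,-0.3,0,0,0,0,0,0]'; python3 go.py .4865 .2077 .26 17.2 0; python3 - <<'E'
from h import *
for n in("scene","wrist"):
    s=state();p,d=capture(n);cv2.imwrite(f"pics/{n}2.png",p[:,:,::-1]);np.save(f"pics/{n}2.npy",d)
print(s['ft_force'],s['opening'])
im=cv2.imread("pics/scene2.png")[90:210,250:400];cv2.imwrite("pics/s2c.png",cv2.resize(im,None,fx=5,fy=5,interpolation=cv2.INTER_NEAREST))
E
```

```text
time_s: 5.53
tcp_pos: [0.4833, 0.2064, 0.2541]
orientation: [0.416, 0.571, -0.422, 0.568]
ft_force: [-0.3, 0.5, -3.6]
opening: 0.0293
tcp [0.4833 0.2064 0.2541] t 5.5333 F [-0.28  0.54 -3.64]
shift cm [-0.59  0.34 -0.03] turn deg [0.07 0.06 0.57]
[ 0.30632141  0.18402987 -3.52091215] 0.029227801431566117
```

View pics/wrist2.png

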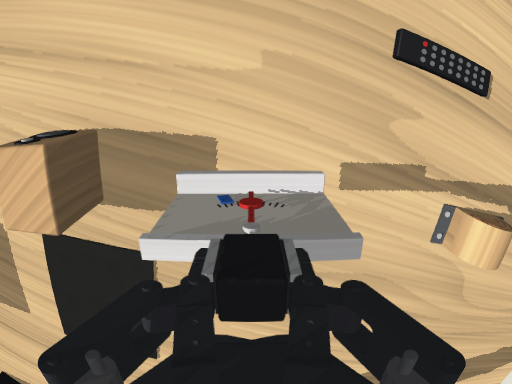

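View pics/s2c.png

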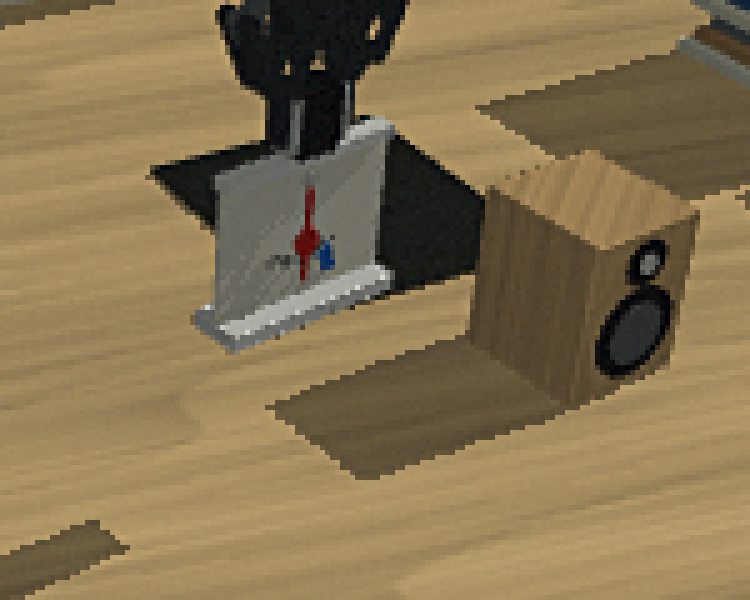

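```bash
cat >> h.py <<'E'
H0=.116
def angles(im,d,y0=0.,verbose=True):
    """im BGR wrist; angles of pointer and mark in gauge, via rays onto planes parallel to dial"""
    hsv=cv2.cvtColor(im,cv2.COLOR_BGR2HSV);H=get_calibration("wrist")["hand_eye"];out={}
    roi=np.zeros(hsv.shape[:2],bool);roi[150:260,140:370]=1
    red=((hsv[...,0]<8)|(hsv[...,0]>172))&(hsv[...,1]>150)&(hsv[...,2]>60)&roi
    blu=(hsv[...,0]>100)&(hsv[...,0]<130)&(hsv[...,1]>120)&(hsv[...,2]>50)&roi
    for k,m,pl in(("red",red,.007),("blue",blu,.003)):
        v,u=np.nonzero(m);f=fray(np.stack([u,v],-1))@H[:3,:3].T
        X=H[:3,3]+f*((y0+pl-H[1,3])/f[:,1])[:,None]
        gy=-X[:,2];gz=H0-X[:,0];dy,dz=gy,.096-gz
        if k=="red":
            s=dz>.012
            a=np.arctan2(dy[s].mean(),dz[s].mean());rr=np.hypot(dy,dz)
            tip=(rr>.058);print('red n',len(u),'r range',rr.min().round(4),rr.max().round(4),'tip angle',np.arctan2(dy[tip].mean(),dz[tip].mean()) if tip.any() else None)
            s2=(dz>.012)&(dz<.035);print('  upper stem',np.arctan2(dy[s2].mean(),dz[s2].mean()) if s2.any() else None)
        else:
            a=np.arctan2(dy.mean(),dz.mean());print('blue n',len(u),'r',np.hypot(dy,dz).mean().round(4),'y range',gy.min().round(4),gy.max().round(4),'px',u.mean(),v.mean())
        out[k]=a
    print(out,'diff mark-pointer',out['blue']-out['red']);return out
E
python3 - <<'E'
from h import *
im=cv2.imread("pics/wrist2.png");d=np.load("pics/wrist2.npy");angles(im,d)
W,P=wcloud(d,state())
# base top front edge, dial plane in tool frame
for (v,u) in((180,200),(180,250),(180,300),(245,160),(245,340),(215,190),(215,310),(228,200),(228,300)): print((u,v),P[v,u].round(4))
E
python3 - <<'E'
import cv2
im=cv2.imread("pics/wrist2.png")[165:265,130:370];cv2.imwrite("pics/w2c.png",cv2.resize(im,None,fx=3.3,fy=3.3,interpolation=cv2.INTER_NEAREST))
E
```

```text
red n 324 r range 0.0096 0.07 tip angle 0.001839628715890234
  upper stem -0.004690269109478087
blue n 111 r 0.0673 y range 0.0138 0.028 px 224.8918918918919 199.07207207207207
{'red': np.float64(0.0003484779038564832), 'blue': np.float64(0.3142005584061849)} diff mark-pointer 0.3138520805023284
(200, 180) [ 0.1025  0.0139 -0.0436]
(250, 180) [ 0.1048  0.0132 -0.0006]
(300, 180) [0.1053 0.0131 0.0428]
(160, 245) [ 0.0031  0.0029 -0.0513]
(340, 245) [0.0047 0.0021 0.0514]
(190, 215) [ 0.0536  0.0012 -0.0436]
(310, 215) [0.0533 0.0013 0.0427]
(200, 228) [ 0.0306  0.0015 -0.0324]
(300, 228) [0.0322 0.0008 0.0322]
```

View pics/w2c.png

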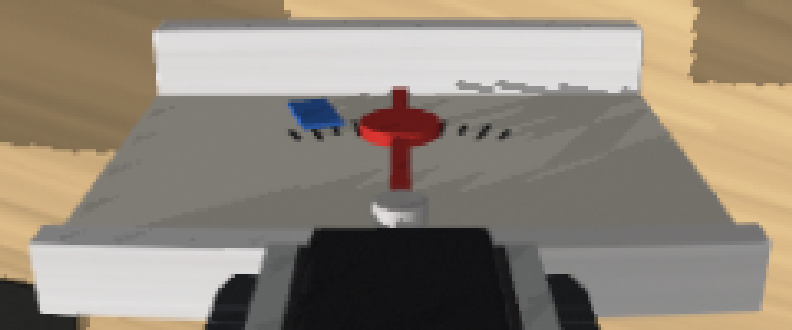

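```bash
python3 go.py .4925 -.207 .24 7.1 0
```

```text
tcp [0.4829 0.2062 0.2527] t 5.6333 F [ 0.31 -0.34 -3.71]
shift cm [  1.43 -11.34  39.74] turn deg [10.18  0.11  0.64]
```

```bash
python3 -m inch '[0,0,0.5,1.5,0,0.1,0,0,-0.1,1,2.5,0,0.1,0,0.1,-0.4,2,2.5,0,0.1,0,0.1,-0.4,3,2,0,0.1,0,0.1,-0.5,3.5,1.2,0,0,0,0.1,-0.5,4,0.5,0,0,0,0.1,-0.5,4,0,0,0,0,0.1,-0.5,4,0,0,0,0,0.1,-0.4,4,0,0,0,0,0.1,-0.4,3.5,0,0,0,0,0.1,-0.4,3,0,0,0,0,0.1,-0.2,2,0,0,0,0]'; python3 go.py .4925 -.207 .24 7.1 0
```

```text
time_s: 6.63
tcp_pos: [0.4749, -0.157, 0.2299]
orientation: [0.47, 0.53, -0.48, 0.517]
ft_force: [-0.5, -0.6, -2.3]
opening: 0.0292
tcp [ 0.4749 -0.157   0.2299] t 6.6333 F [-0.55 -0.64 -2.32]
shift cm [-1.06  1.25  5.14] turn deg [-1.56 -0.23  1.26]
```

```bash
python3 -m inch '[-0.3,0.4,1.2,-0.5,0,0.3,0,-0.3,0.4,1.2,-0.5,0,0.3,0,-0.3,0.3,0.8,-0.4,0,0.3,0,0,0.1,0.3,0,0,0.2,0,0,0,0,0,0,0,0,0,0,0,0,0,0,0]'; python3 go.py .4925 -.207 .235 7.1 0
```

```text
time_s: 7.13
tcp_pos: [0.4886, -0.1983, 0.2353]
orientation: [0.472, 0.531, -0.472, 0.523]
ft_force: [0.5, 0.6, -3.8]
opening: 0.029
tcp [ 0.4886 -0.1983  0.2353] t 7.1333 F [ 0.49  0.59 -3.78]
shift cm [0.02 0.29 0.91] turn deg [-0.81 -0.49  0.38]
```

```bash
python3 -m inch '[0.05,0.15,0.45,-0.4,-0.25,0.2,0,0.05,0.15,0.45,-0.4,-0.25,0.2,0,0.05,0,0,0,0,0.05,0,0.05,0,0,0,0,0.05,0]'; python3 go.py .4925 -.207 .235 7.1 0;  python3 - <<'E'
from h import *
for n in("scene","wrist","top"):
    s=state();p,d=capture(n);cv2.imwrite(f"pics/{n}3.png",p[:,:,::-1]);np.save(f"pics/{n}3.npy",d)
    if n=="wrist": ss=s
angles(cv2.imread("pics/wrist3.png"),None)
im=cv2.imread("pics/scene3.png")[110:240,110:270];cv2.imwrite("pics/s3c.png",cv2.resize(im,None,fx=4.5,fy=4.5,interpolation=cv2.INTER_NEAREST))
# block from wrist depth (points z .02..095)
d=np.load("pics/wrist3.npy");W,P=wcloud(d,ss);print(ss['tcp_pos'])
E
```

```text
time_s: 7.47
tcp_pos: [0.4942, -0.2029, 0.2335]
orientation: [0.467, 0.531, -0.465, 0.533]
ft_force: [0.9, 0.2, -3.4]
opening: 0.0292
tcp [ 0.4942 -0.2029  0.2335] t 7.4667 F [ 0.92  0.23 -3.41]
shift cm [-0.15 -0.22  0.39] turn deg [ 0.5   0.03 -0.2 ]
red n 322 r range 0.0098 0.0702 tip angle -0.012220252312051297
  upper stem -0.015422343357803759
blue n 110 r 0.0675 y range 0.0138 0.0281 px 225.06363636363636 199.03636363636363
{'red': np.float64(-0.01236749841145797), 'blue': np.float64(0.3117350754710273)} diff mark-pointer 0.32410257388248526
[ 0.49414882 -0.20286671  0.23341798]
```

View pics/wrist3.png

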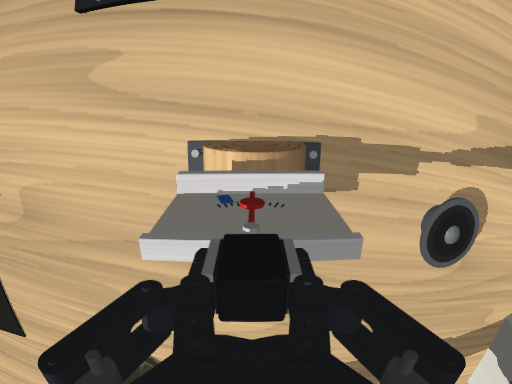

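View pics/s3c.png

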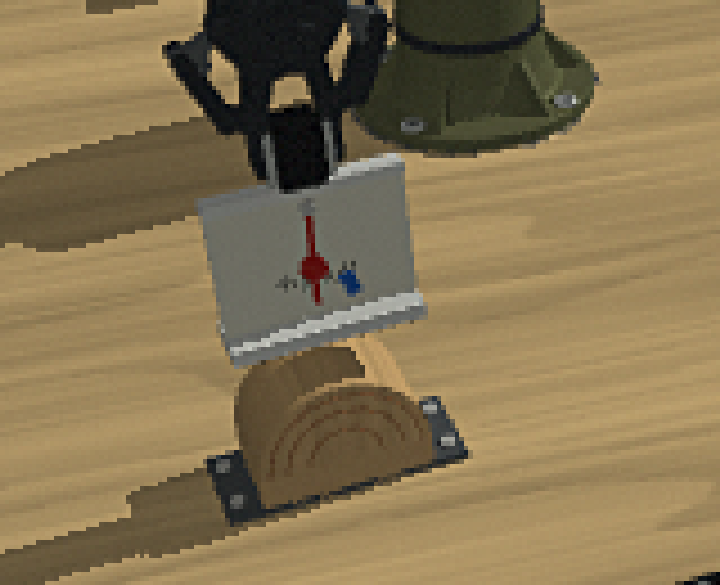

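Wrist view: the gauge hangs above the block, with the front foot-plate screws at (196,153) and (313,154) nearly parallel to the base bar, and the driver clear at (450,235). I'll cast rays through the screws to get the block's centre line and yaw.

```bash
python3 - <<'E'
from h import *
im=cv2.imread("pics/wrist3.png");g=cv2.cvtColor(im,cv2.COLOR_BGR2GRAY)
H=get_calibration("wrist")["hand_eye"]
p=np.array([.4942,-.2029,.2334]);Rm=R.from_quat(state()['orientation']).as_matrix()
pts=[]
for (u0,v0) in((196,153),(313,154)):
    w=g[v0-7:v0+8,u0-7:u0+8].astype(float);m=(w>110);n,l,st,ce=cv2.connectedComponentsWithStats(m.astype(np.uint8))
    i=l[7,7]; c=ce[i]+[u0-7,v0-7] if i else np.array([u0,v0]);
    f=Rm@H[:3,:3]@fray(c);o=Rm@H[:3,3]+p;X=o+f*((.008-o[2])/f[2]);pts.append(X);print(c,X,st[i])
d=pts[0]-pts[1];print('len',np.linalg.norm(d),'yaw',np.degrees(np.arctan2(-d[0],d[1])),'mid',(pts[0]+pts[1])/2)
th=np.arctan2(-d[0],d[1]);m=(pts[0]+pts[1])/2
P=np.load("pics/wrist3.npy");
# top view gauge & yaw check
d=np.load("pics/top3.npy");C=cloud("top",d)[150:250,240:360].reshape(-1,3)
for lo,hi in((.215,.24),(.06,.1)):
    S=C[(C[:,2]>lo)&(C[:,2]<hi)]
    if len(S): print(lo,len(S),cv2.minAreaRect(S[:,:2].astype(np.float32)))
E
```

```text
[194.55555556 153.11111111] [ 0.50143946 -0.13001013  0.008     ] [ 2  3  8  9 54]
[313.22580645 154.19354839] [ 0.51992278 -0.27934979  0.008     ] [ 4  4  7  7 31]
len 0.15047912310619357 yaw 7.055447903754615 mid [ 0.51068112 -0.20467996  0.008     ]
0.215 30 ((0.48897480964660645, -0.16162265837192535), (0.012450076639652252, 0.04501640051603317), 1.0301648378372192)
0.06 194 ((0.49356040358543396, -0.205611914396286), (0.07067001610994339, 0.09962113201618195), 6.945882797241211)
```

```bash
python3 -m inch '[0.1,-0.15,0.3,0.4,0,-0.1,0,0.3,-0.1,0.1,0.1,0,-0.1,0,0.4,0,0,0,0,0,0,0.4,0,0,0,0,0,0]'; python3 go.py .4925 -.207 .208 7.1 0; python3 -m inch '[0.05,0,0,0,0,0,0]'; python3 go.py .4925 -.207 .208 7.1 0;
```

```text
time_s: 7.95
tcp_pos: [0.4922, -0.2082, 0.2216]
orientation: [0.468, 0.529, -0.469, 0.53]
ft_force: [0.5, -0.8, -3.6]
opening: 0.0295
tcp [ 0.4922 -0.2082  0.2216] t 7.95 F [ 0.46 -0.81 -3.64]
shift cm [ 1.35  0.04 -0.12] turn deg [-0.11  0.11 -0.04]
time_s: 8.03
tcp_pos: [0.4916, -0.2081, 0.2199]
orientation: [0.468, 0.529, -0.469, 0.53]
ft_force: [-0.7, -0.4, -4.1]
opening: 0.0294
tcp [ 0.4916 -0.2081  0.2199] t 8.0333 F [-0.71 -0.41 -4.1 ]
shift cm [ 1.19  0.11 -0.1 ] turn deg [-0.13  0.05  0.04]
```

```bash
python3 -m inch '[0.35,0.05,-0.1,0,0,0,0,0.35,0,0,0,0,0,0,0.15,0.05,0,0,0,0,0]'; python3 go.py .4925 -.207 .206 7.1 0; python3 - <<'E'
from h import *
s=state();p,d=capture("wrist");cv2.imwrite("pics/w4.png",p[:,:,::-1]);angles(cv2.imread("pics/w4.png"),d)
E
```

```text
time_s: 8.28
tcp_pos: [0.4923, -0.2069, 0.2102]
orientation: [0.468, 0.53, -0.469, 0.529]
ft_force: [-0.3, 0.3, -3.3]
opening: 0.0297
tcp [ 0.4923 -0.2069  0.2102] t 8.2833 F [-0.28  0.25 -3.32]
shift cm [0.42 0.02 0.01] turn deg [-0.14  0.03  0.07]
red n 328 r range 0.0098 0.0703 tip angle 0.004442001863822752
  upper stem 0.008583585836659935
blue n 110 r 0.0676 y range 0.0138 0.0281 px 225.06363636363636 199.03636363636363
{'red': np.float64(0.0060325782632111155), 'blue': np.float64(0.3117131384741566)} diff mark-pointer 0.3056805602109455
```

```bash
python3 -m inch '[0.15,0,0,0,0,0,0]'|sed -n 2,4p; python3 -m inch '[0.12,0,0,0,0,0,0]'|sed -n 2,4p; python3 -m inch '[0.12,0,0,0,0,0,0]'|sed -n 2,4p;python3 go.py .4925 -.207 .206 7.1 0
```

```text
tcp_pos: [0.4925, -0.2067, 0.2086]
orientation: [0.468, 0.53, -0.469, 0.529]
ft_force: [0.4, 0.3, -3.7]
tcp_pos: [0.4925, -0.2066, 0.2071]
orientation: [0.468, 0.53, -0.469, 0.529]
ft_force: [0.2, -0.5, -4.3]
tcp_pos: [0.4926, -0.2066, 0.2059]
orientation: [0.468, 0.53, -0.469, 0.529]
ft_force: [-1.1, -0.6, -3.5]
tcp [ 0.4926 -0.2066  0.2059] t 8.5833 F [-1.08 -0.6  -3.54]
shift cm [-0.01 -0.02  0.04] turn deg [-0.11  0.01  0.05]
```

```bash
python3 -m inch '[0.12,0,0,0,0,0,0]'|sed -n 2,4p; python3 go.py .4925 -.207 .206 7.1 0
```

```text
tcp_pos: [0.4929, -0.2066, 0.2057]
orientation: [0.468, 0.529, -0.469, 0.53]
ft_force: [-2.7, 1.4, 7.7]
tcp [ 0.4929 -0.2066  0.2057] t 8.6667 F [-2.7   1.37  7.7 ]
shift cm [-0.03 -0.05  0.04] turn deg [-0.11  0.04  0.02]
```

```bash
python3 -m inch '[0.02,0,0,0,0,0,0]'|sed -n 2,4p; python3 -m inch '[0.02,0,0,0,0,0,0]'|sed -n 2,4p;  python3 -m inch '[0.04,0,0,0,0,0,0,0.04,0,0,0,0,0,0,0.04,0,0,0,0,0,0,0.04,0,0,0,0,0,0]'; python3 go.py .4925 -.207 .206 7.1 0; python3 - <<'E'
from h import *
s=state();p,d=capture("wrist");cv2.imwrite("pics/w5.png",p[:,:,::-1]);angles(cv2.imread("pics/w5.png"),d)
p,d=capture("scene");im=p[110:240,110:270,::-1];cv2.imwrite("pics/s5c.png",cv2.resize(im,None,fx=4.5,fy=4.5,interpolation=cv2.INTER_NEAREST))
E
```

```text
tcp_pos: [0.4931, -0.2066, 0.2059]
orientation: [0.468, 0.529, -0.469, 0.53]
ft_force: [0.4, 0.3, -4.7]
tcp_pos: [0.4933, -0.2067, 0.2058]
orientation: [0.468, 0.529, -0.469, 0.53]
ft_force: [-0.1, -0.4, -4.8]
time_s: 9.17
tcp_pos: [0.4935, -0.2066, 0.2057]
orientation: [0.468, 0.529, -0.469, 0.53]
ft_force: [-1.9, 0.7, 1.2]
opening: 0.0292
tcp [ 0.4935 -0.2066  0.2057] t 9.1667 F [-1.93  0.73  1.19]
shift cm [-0.03 -0.1   0.03] turn deg [-0.1   0.12 -0.06]
red n 328 r range 0.0098 0.0702 tip angle 0.0023533569803721784
  upper stem -0.0017895846893149856
blue n 108 r 0.0671 y range 0.0138 0.0281 px 224.97222222222223 199.2314814814815
{'red': np.float64(0.004014052925571366), 'blue': np.float64(0.31438802897714985)} diff mark-pointer 0.31037397605157846
```

View pics/s5c.png

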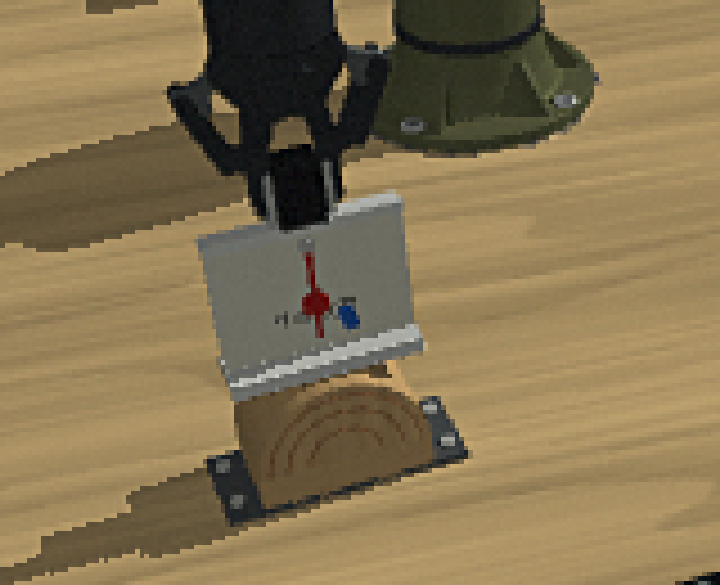

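View pics/w5.png

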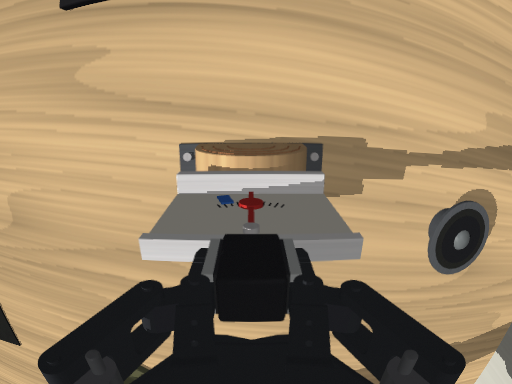

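```bash
cat > roll.py <<'E'
from go import *
def pose(phi,h=.1158,Rr=.06,yaw=np.radians(7.1),z0=.2058,c=(.4928,-.2068)):
    yv=np.array([-np.sin(yaw),np.cos(yaw),0])
    fy=Rr*(np.sin(phi)-phi*np.cos(phi)); fz=Rr*(np.cos(phi)+phi*np.sin(phi))-Rr
    p=np.array([*c,z0-h])+yv*(fy+h*np.sin(phi))+np.array([0,0,fz+h*np.cos(phi)])
    return p,T(p,yaw,phi)
if __name__=="__main__":
    s=state();M=R.from_quat(s['orientation']).as_matrix()
    print('lean now deg',np.degrees(np.arcsin(-M[:,0]@np.array([-np.sin(np.radians(7.1)),np.cos(np.radians(7.1)),0]))).round(2))
    rel(*pose(np.radians(float(sys.argv[1]))))
E
python3 roll.py 0; python3 roll.py 4;python3 roll.py 17.8
```

```text
lean now deg 0.13
tcp [ 0.4935 -0.2066  0.2057] t 9.2667 F [-2.09  1.04  2.5 ]
shift cm [-0.01 -0.07  0.01] turn deg [-0.11  0.13 -0.06]
lean now deg 0.13
tcp [ 0.4935 -0.2066  0.2057] t 9.2667 F [-2.09  1.04  2.5 ]
shift cm [ 0.   -0.07 -0.8 ] turn deg [-0.11 -3.87 -0.06]
lean now deg 0.13
tcp [ 0.4935 -0.2066  0.2057] t 9.2667 F [-2.09  1.04  2.5 ]
shift cm [ 0.26 -0.08 -3.59] turn deg [ -0.11 -17.67  -0.05]
```

```bash
python3 -m inch '[0.05,-0.03,-0.2,0,-1,0,0,0.04,-0.02,-0.2,0,-1,0,0,0.04,-0.02,-0.2,0,-1,0,0]'; python3 roll.py 4;
```

```text
time_s: 9.52
tcp_pos: [0.4927, -0.2008, 0.2057]
orientation: [0.456, 0.513, -0.482, 0.545]
ft_force: [-2.0, 0.8, 4.9]
opening: 0.0292
lean now deg 3.32
tcp [ 0.4927 -0.2008  0.2057] t 9.5167 F [-2.    0.77  4.95]
shift cm [-0.01 -0.07 -0.21] turn deg [-0.23 -0.68 -0.16]
```

```bash
python3 -m inch '[0.02,-0.03,-0.25,-0.1,-1,-0.05,0,0.01,-0.03,-0.22,-0.1,-1,-0.05,0,0.01,-0.03,-0.22,0,-1,-0.05,0,0.01,-0.02,-0.22,0,-1,0,0]'; python3 roll.py 8;
```

```text
time_s: 9.85
tcp_pos: [0.4914, -0.1913, 0.2053]
orientation: [0.435, 0.491, -0.498, 0.567]
ft_force: [-0.6, 0.2, 4.3]
opening: 0.0295
lean now deg 7.99
tcp [ 0.4914 -0.1913  0.2053] t 9.85 F [-0.55  0.23  4.29]
shift cm [-0.01 -0.06 -0.06] turn deg [ 0.09 -0.01 -0.18]
```

```bash
python3 -m inch '[0.01,-0.03,-0.25,0,-1,-0.1,0,0,-0.03,-0.22,0,-1,-0.05,0,0,-0.03,-0.22,0,-1,-0.05,0,0,-0.02,-0.22,0,-1,0,0]'; python3 roll.py 12;
```

```text
time_s: 10.18
tcp_pos: [0.4903, -0.182, 0.2045]
orientation: [0.414, 0.469, -0.515, 0.586]
ft_force: [-0.8, -0.1, 4.0]
opening: 0.0294
lean now deg 12.6
tcp [ 0.4903 -0.182   0.2045] t 10.1833 F [-0.84 -0.13  3.97]
shift cm [ 0.01 -0.06  0.06] turn deg [ 0.12  0.6  -0.17]
```

Tracking well, so I'll carry on to about 16° and then check visually.

```bash
python3 -m inch '[0,-0.03,-0.2,0,-1,-0.1,0,0,-0.03,-0.2,0,-1,-0.05,0,0,-0.03,-0.15,0,-0.7,-0.05,0,0.02,-0.02,0,0,0,0,0]'; python3 roll.py 16;python3 - <<'E'
from h import *
s=state();p,d=capture("wrist");cv2.imwrite("pics/w6.png",p[:,:,::-1]);angles(cv2.imread("pics/w6.png"),d)
E
```

```text
time_s: 10.52
tcp_pos: [0.4895, -0.1749, 0.2036]
orientation: [0.399, 0.453, -0.526, 0.599]
ft_force: [0.6, 0.8, 4.7]
opening: 0.0295
lean now deg 15.76
tcp [ 0.4895 -0.1749  0.2036] t 10.5167 F [0.6  0.81 4.67]
shift cm [-0.01 -0.07 -0.03] turn deg [ 0.27 -0.24 -0.13]
red n 352 r range 0.0088 0.0708 tip angle 0.29110808975508323
  upper stem 0.3257083553482151
blue n 37 r 0.0713 y range 0.0211 0.0282 px 220.86486486486487 197.97297297297297
{'red': np.float64(0.2940105462124729), 'blue': np.float64(0.35056960079339505)} diff mark-pointer 0.05655905458092214
```

View pics/w6.png

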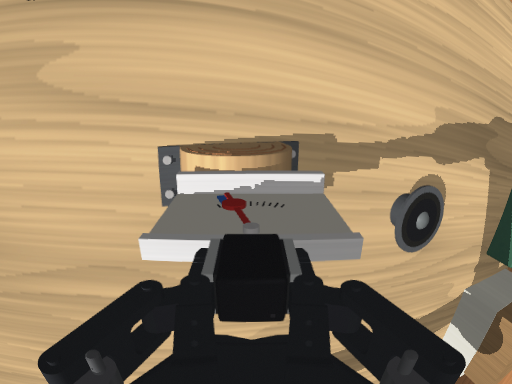

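```bash
python3 -m inch '[0.02,-0.03,0,0,0,-0.05,0,0.02,-0.02,0,0,0,-0.05,0,0.02,-0.02,0,0,0,0,0,0.02,-0.02,0,0,0,0,0,0.02,-0.02,0,0,0,0,0,0.02,-0.02,0,0,0,0,0]'; python3 roll.py 16;python3 - <<'E'
from h import *
s=state();p,d=capture("wrist");cv2.imwrite("pics/w7.png",p[:,:,::-1])
for y0 in(0,-.0004,-.0007,-.001): print('y0',y0);angles(cv2.imread("pics/w7.png"),d,y0)
print('---blue unoccluded, early')
for f in("wrist2","w5"):
  for y0 in(0,-.0004,-.0007,-.001): print('y0',y0);angles(cv2.imread(f"pics/{f}.png"),d,y0)
E
```

```text
time_s: 11.07
tcp_pos: [0.4894, -0.1754, 0.2036]
orientation: [0.401, 0.453, -0.526, 0.598]
ft_force: [0.4, 1.7, 5.9]
opening: 0.0292
lean now deg 15.56
tcp [ 0.4894 -0.1754  0.2036] t 11.0667 F [0.44 1.68 5.95]
shift cm [-0.02 -0.05 -0.08] turn deg [ 0.08 -0.44 -0.15]
y0 0
red n 345 r range 0.0088 0.0706 tip angle 0.27924485998037046
  upper stem 0.31366272548380003
blue n 45 r 0.0709 y range 0.0202 0.0282 px 221.37777777777777 198.0888888888889
{'red': np.float64(0.2831303878332466), 'blue': np.float64(0.3459391788944922)} diff mark-pointer 0.0628087910612456
y0 -0.0004
red n 345 r range 0.0097 0.0718 tip angle 0.27624767069861245
  upper stem 0.30302581534503786
blue n 45 r 0.072 y range 0.0204 0.0284 px 221.37777777777777 198.0888888888889
{'red': np.float64(0.2773652411888612), 'blue': np.float64(0.3420275412377282)} diff mark-pointer 0.06466230004886703
y0 -0.0007
red n 345 r range 0.0104 0.0728 tip angle 0.27258630104856746
  upper stem 0.2957847463853787
blue n 45 r 0.0729 y range 0.0204 0.0285 px 221.37777777777777 198.0888888888889
{'red': np.float64(0.273142591462844), 'bl
[... 2169 characters left out ...]
96), 'blue': np.float64(0.3120799561814729)} diff mark-pointer 0.3047778968158707
y0 -0.0007
red n 328 r range 0.0116 0.0726 tip angle 0.004458544989367303
  upper stem 0.0041508148069045354
blue n 108 r 0.0692 y range 0.0141 0.0285 px 224.97222222222223 199.2314814814815
{'red': np.float64(0.007234429901334005), 'blue': np.float64(0.30933160969162116)} diff mark-pointer 0.30209717979028716
y0 -0.001
red n 328 r range 0.0123 0.0735 tip angle 0.008295637858916223
  upper stem 0.00280228895006359
blue n 108 r 0.0701 y range 0.0141 0.0286 px 224.97222222222223 199.2314814814815
{'red': np.float64(0.007069383532742566), 'blue': np.float64(0.3066507179811019)} diff mark-pointer 0.2995813344483593
```

```bash
python3 -m inch '[0,-0.03,-0.22,0,-0.9,-0.1,0,0,-0.03,-0.18,0,-0.7,-0.05,0,0.01,-0.02,-0.04,0,-0.1,0,0,0.01,-0.02,0,0,0,0,0,0.01,-0.02,0,0,0,0,0]'; python3 roll.py 17.4
```

```text
time_s: 11.53
tcp_pos: [0.4889, -0.172, 0.2031]
orientation: [0.394, 0.444, -0.533, 0.603]
ft_force: [-0.2, 1.5, 4.3]
opening: 0.0295
lean now deg 17.18
tcp [ 0.4889 -0.172   0.2031] t 11.5333 F [-0.21  1.49  4.3 ]
shift cm [-0.01 -0.05 -0.01] turn deg [-0.14 -0.22 -0.12]
```

```bash
python3 -m inch '[0,-0.03,-0.04,-0.1,-0.25,-0.05,0,0,-0.02,0,0,-0.05,-0.05,0,0.01,-0.02,0,0,-0.03,0,0,0.01,-0.02,0,0,-0.03,0,0,0.01,-0.02,0,0,-0.03,0,0,0.01,-0.02,0,0,-0.03,0,0,0.01,-0.02,0,0,-0.03,0,0,0.01,-0.02,0,0,-0.03,0,0,0.01,-0.02,0,0,-0.03,0,0]'; python3 roll.py 17.4; python3 - <<'E'
from h import *
s=state();p,d=capture("wrist");cv2.imwrite("pics/w8.png",p[:,:,::-1])
for y0 in(-.0007,-.001): angles(cv2.imread("pics/w8.png"),d,y0)
a=p[165:265,170:330,::-1];b=cv2.imread("pics/w5.png")[165:265,170:330]
cv2.imwrite("pics/w8c.png",cv2.resize(np.hstack([a]),None,fx=5,fy=5,interpolation=cv2.INTER_NEAREST))
p,d=capture("scene");im=p[110:240,110:270,::-1];cv2.imwrite("pics/s8c.png",cv2.resize(im,None,fx=4.5,fy=4.5,interpolation=cv2.INTER_NEAREST))
E
```

```text
time_s: 12.28
tcp_pos: [0.4887, -0.1716, 0.2031]
orientation: [0.394, 0.442, -0.533, 0.604]
ft_force: [-0.2, 1.9, 4.8]
opening: 0.0294
lean now deg 17.39
tcp [ 0.4887 -0.1716  0.2031] t 12.2833 F [-0.24  1.89  4.82]
shift cm [-0.   -0.03  0.03] turn deg [-0.24 -0.01 -0.21]
red n 353 r range 0.0104 0.0735 tip angle 0.3028207578076442
  upper stem 0.3239058587829178
blue n 28 r 0.0738 y range 0.0221 0.0285 px 220.21428571428572 197.85714285714286
{'red': np.float64(0.3018671191794768), 'blue': np.float64(0.3499328643665709)} diff mark-pointer 0.04806574518709411
red n 353 r range 0.0111 0.0744 tip angle 0.30133375390717004
  upper stem 0.30526179812809157
blue n 28 r 0.0746 y range 0.0222 0.0286 px 220.21428571428572 197.85714285714286
{'red': np.float64(0.2973465040477179), 'blue': np.float64(0.3470955782468773)} diff mark-pointer 0.049749074199159415
```

View pics/w8c.png

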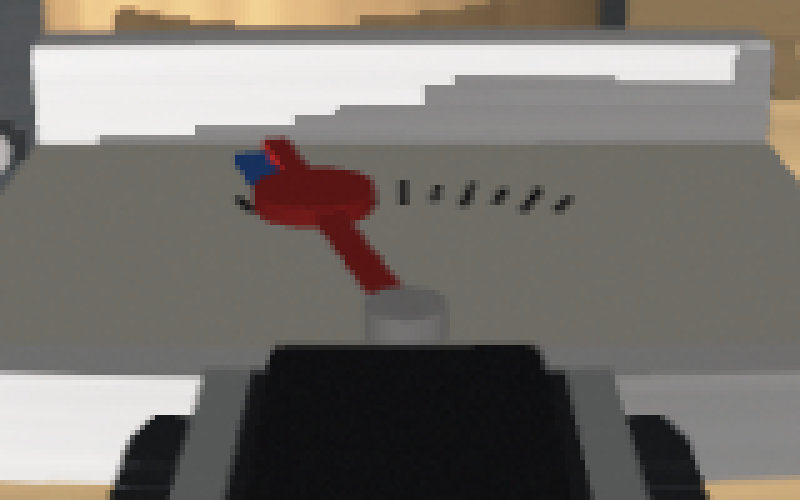

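View pics/s8c.png

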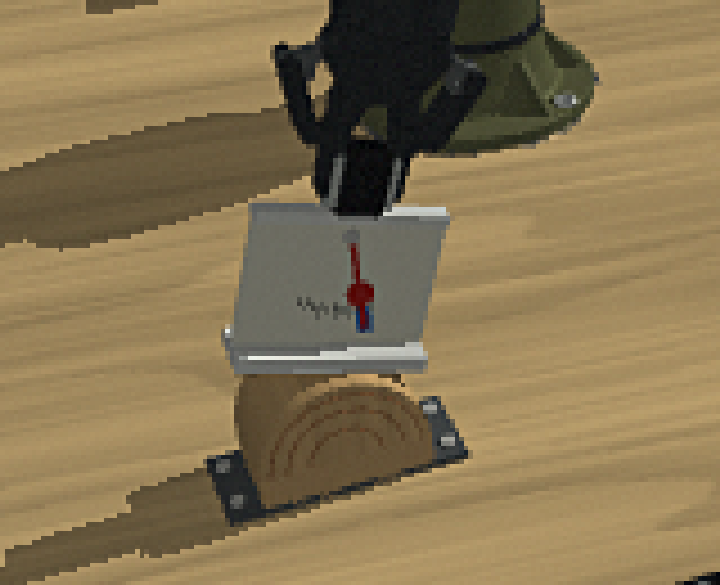

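Wrist view: the pointer lies over the blue tab, with its tip at about (225,194) and a blue corner showing at (220,198). Scene crop: the pointer runs down the middle of the tab at (363,318), with blue visible on both sides. Now I'll ease the push a little.

```bash
for i in 1 2; do python3 -m inch '[0,-0.01,0,0.05,-0.04,-0.05,0,0,-0.01,0,0.05,-0.04,-0.05,0]'|sed -n 2,4p; done; python3 roll.py 17.45
```

```text
tcp_pos: [0.4887, -0.1716, 0.2031]
orientation: [0.394, 0.441, -0.534, 0.603]
ft_force: [0.8, 0.9, 4.0]
tcp_pos: [0.4888, -0.1715, 0.2031]
orientation: [0.394, 0.441, -0.535, 0.603]
ft_force: [0.6, 0.8, 4.6]
lean now deg 17.47
tcp [ 0.4888 -0.1715  0.2031] t 12.7167 F [0.6  0.77 4.63]
shift cm [-0.   -0.04  0.03] turn deg [-0.5   0.02 -0.07]
```

```bash
python3 -m inch '[-0.02,-0.02,0,-0.25,-0.03,-0.05,0,-0.02,-0.02,0,-0.25,-0.03,-0.05,0]'|sed -n 2,4p;  python3 -m inch '[-0.01,-0.01,0,-0.03,-0.03,-0.02,0]'|sed -n 2,4p; python3 roll.py 17.45; python3 -m inch '[-0.01,-0.01,0,-0.03,-0.03,-0.02,0]'|sed -n 2,4p; python3 roll.py 17.45
```

```text
tcp_pos: [0.4888, -0.1713, 0.2031]
orientation: [0.391, 0.443, -0.534, 0.605]
ft_force: [1.8, 1.7, 2.7]
tcp_pos: [0.4888, -0.1713, 0.203]
orientation: [0.391, 0.443, -0.534, 0.605]
ft_force: [1.4, 1.2, 3.2]
lean now deg 17.52
tcp [ 0.4888 -0.1713  0.203 ] t 12.9667 F [1.37 1.17 3.24]
shift cm [-0.   -0.04  0.05] turn deg [ 0.08  0.07 -0.02]
tcp_pos: [0.4888, -0.1712, 0.203]
orientation: [0.391, 0.443, -0.533, 0.605]
ft_force: [2.1, 0.7, 2.2]
lean now deg 17.55
tcp [ 0.4888 -0.1712  0.203 ] t 13.05 F [2.14 0.72 2.19]
shift cm [-0.   -0.05  0.06] turn deg [ 0.11  0.1  -0.01]
```

```bash
python3 -m inch '[-0.005,-0.01,0.01,0,0,0,0,-0.005,-0.01,0.01,0,-0.02,0,0,-0.005,-0.01,0.01,0,-0.02,0,0,-0.005,-0.01,0,0,-0.02,0,0,-0.005,-0.01,0,0,-0.02,0,0,-0.005,-0.01,0,0,-0.02,0,0,-0.005,-0.01,0,0,-0.02,0,0,-0.005,-0.01,0,0,-0.02,0,0]'; python3 roll.py 17.45; python3 - <<'E'
from h import *
p,d=capture("wrist");cv2.imwrite("pics/w9.png",p[:,:,::-1])
for y0 in(-.0007,-.001): angles(cv2.imread("pics/w9.png"),d,y0)
for i in range(6):
    p,d=capture("scene");s=state();print(s['time_s'],s['tcp_pos'].round(4),s['ft_force'].round(1))
im=p[110:240,110:270,::-1];cv2.imwrite("pics/s9.png",p[:,:,::-1]);cv2.imwrite("pics/s9c.png",cv2.resize(im[80:120,55:105] if 0 else im,None,fx=4.5,fy=4.5,interpolation=cv2.INTER_NEAREST))
# tip / mark prediction in scene
yaw=np.radians(7.1)
from roll import pose
s=state();M=R.from_quat(s['orientation']).as_matrix();o=s['tcp_pos']
def g(x,y,z): return o+M@np.array([H0-z,x-.0007,-y])
for a in(.28,.305,.33): print(a,proj("scene",[g(.007,.07*np.sin(a),.096-.07*np.cos(a)),g(.003,.07*np.sin(a),.096-.07*np.cos(a))]).round(2).tolist())
q=cv2.imread("pics/s9.png").astype(int);z=q[170:195,175:205]
b=(z[...,0]-z[...,2]>30);r=(z[...,2]-z[...,0]>60)&(z[...,2]-z[...,1]>60)
print('blue',np.argwhere(b)[:,::-1].mean(0)+[175,170]);print('red tip',[(v+170,(np.nonzero(r[v])[0]+175).tolist(),(np.nonzero(b[v])[0]+175).tolist()) for v in range(25) if b[v].any()])
E
```

```text
time_s: 13.72
tcp_pos: [0.4885, -0.171, 0.203]
orientation: [0.39, 0.443, -0.533, 0.606]
ft_force: [2.3, 1.1, 0.6]
opening: 0.0296
lean now deg 17.65
tcp [ 0.4885 -0.171   0.203 ] t 13.7167 F [2.26 1.06 0.56]
shift cm [ 0.01 -0.02  0.08] turn deg [ 0.13  0.2  -0.09]
red n 353 r range 0.0106 0.0738 tip angle 0.3047715094340991
  upper stem 0.32681154473312646
blue n 26 r 0.0752 y range 0.0229 0.0285 px 220.1153846153846 197.30769230769232
{'red': np.float64(0.30435436901226404), 'blue': np.float64(0.34624459462124096)} diff mark-pointer 0.04189022560897693
red n 353 r range 0.0112 0.0747 tip angle 0.3030245573144713
  upper stem 0.3064937181809985
blue n 26 r 0.0761 y range 0.023 0.0286 px 220.1153846153846 197.30769230769232
{'red': np.float64(0.2998102366035735), 'blue': np.float64(0.3434888379084696)} diff mark-pointer 0.04367860130489615
13.8167 [ 0.4885 -0.171   0.203 ] [2.3 1.5 1.1]
13.8667 [ 0.4885 -0.171   0.203 ] [2.  2.  1.8]
13.9167 [ 0.4885 -0.171   0.203 ] [2.7 1.4 0.9]
13.9667 [ 0.4885 -0.171   0.203 ] [2.4 1.6 1.6]
14.0167 [ 0.4885 -0.171   0.203 ] [1.6 2.  1.1]
14.0667 [ 0.4885 -0.171   0.203 ] [2.7 1.8 0.8]
0.28 [[189.82, 182.15], [189.43, 181.44]]
0.305 [[190.39, 182.01], [189.99, 181.3]]
0.33 [[190.95, 181.86], [190.56, 181.15]]
blue [190.36363636 181.54545455]
red tip [(179, [190], [189]), (180, [190], [189, 192]), (181, [], [189, 192]), (182, [], [189, 192]), (183, [], [189, 190, 191, 192])]
```

View pics/s9c.png

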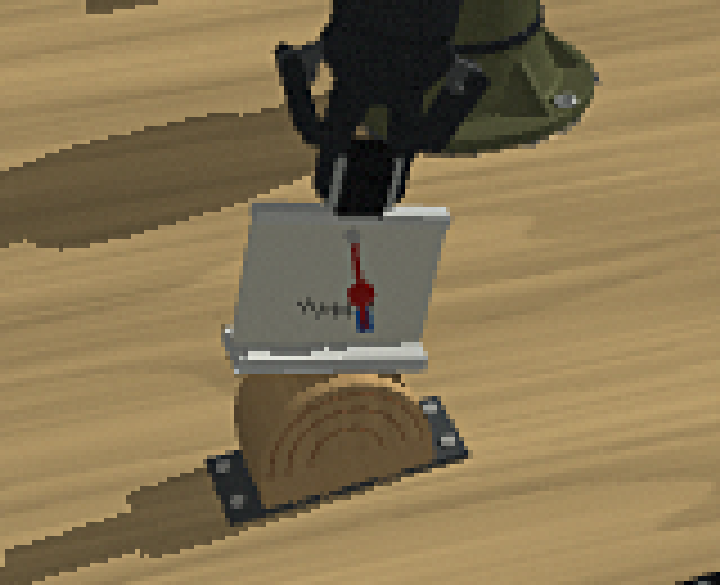

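View pics/w9.png

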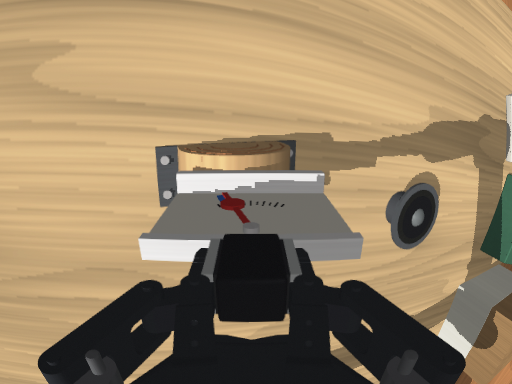

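```bash
python3 -c "
from plant import *
print(sign_off()); s=state(); print(s['time_s'],s['ft_force'],s['opening'])"
```

```text
the job is handed in; nothing more can be done
None
the job is handed in; nothing more can be done
```

I gripped the gauge by its handle and set it level and square on the crown, within about 0.5° of level. I then rolled it without slipping to about 17.6° lean. I handed it in at about 14.1 s, still gripped and resting lightly on the block.

**Last checks**
- **Pointer on mark:** the pointer read 0.303–0.305 rad (tool lean 0.308) against the mark at about 0.302–0.308. The spread in the mark figure comes from the assumed height of the tab above the dial. The scene camera shows the pointer running down the middle of the blue tab, with blue on both sides.
- **Resting force:** the wrist's vertical force was steady at about +1 N against −3.7 N when the gauge hung free. That puts roughly 5 N on the block. The pose held still over the last 0.35 s.
- **Mark, second reading:** the late automatic mark reading (about 0.34) disagreed because the pointer hid part of the tab. I used the earlier unobstructed views instead.
- **Bystanders:** I never commanded the arm near the speaker, remote control or driver. I did not measure their positions again at the end.

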